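# Put the cleaned microscope parts back in their nests

### The job

The microscope parts have been cleaned and must go back into storage: put each of the four into the nest whose recess matches its shape - the eyepiece in the wide round one, the objective in the small round one, the filter cube in the square one and the slide case in the oblong one. Each must end upright, the way up it stands now, and flat on the floor of its recess, let go of; leave the jar and the beaker where they are.

Things in the scene. Friction and masses are not known exactly. Their poses are not given: they have to be found in the camera images.
- eyepiece: Loose black microscope eyepiece, standing on its wide eyecup with the narrower barrel up: eyecup 42 mm diameter from the bottom to 14 mm, tapering to the barrel at 18 mm; barrel 30 mm diameter from 18 to 48 mm high. Origin: centre of the underside; z up along its axis. About 90 g.
- objective: Loose bright steel microscope objective, standing with its lens nose up: body 26 mm diameter from the bottom to 34 mm high, then a cone narrowing to 14 mm at the top, 46 mm high. Origin: centre of the underside; z up along its axis. About 110 g.
- filter_cube: Loose dark metal microscope filter cube, 40 x 40 mm and 38 mm high, with a flat round amber window 26 mm wide in its top. Origin: centre of the underside; x and y square to the side faces, z up. About 120 g.
- slide_case: Loose closed white plastic slide case, a bar 80 mm long (its x), 28 mm wide (its y) and 24 mm high (z up). Origin: centre of the underside. About 60 g.
- nest_wide_round: Fixed black plastic storage nest, a 72 x 72 mm plate 10 mm high with a round recess of 58 mm diameter 6 mm deep, its flat cork-lined floor 4 mm above the bench. The eyepiece belongs in it. Origin: centre of the underside, on the bench; z up.
- nest_small_round: Fixed black plastic storage nest, a 54 x 54 mm plate 10 mm high with a round recess of 40 mm diameter 6 mm deep, its flat cork-lined floor 4 mm above the bench. The objective belongs in it. Origin: centre of the underside, on the bench; z up.
- nest_square: Fixed black plastic storage nest, a 68 x 68 mm plate 10 mm high with a square recess of 54 x 54 mm 6 mm deep, its flat cork-lined floor 4 mm above the bench. The filter cube belongs in it. Origin: centre of the underside, on the bench; z up, x and y along the sides.
- nest_oblong: Fixed black plastic storage nest, a 110 x 58 mm plate 10 mm high with an oblong recess of 96 x 44 mm 6 mm deep, its flat cork-lined floor 4 mm above the bench. The slide case belongs in it. Origin: centre of the underside, on the bench; z up, x along the long side.
- jar: Bystander: small closed amber glass jar with a white cap, 48 mm diameter, 58 mm high, loose among the work. Origin: centre of the underside; z up. Not to be disturbed.
- beaker: Bystander: open white ceramic beaker, 62 mm across the rim, 75 mm high, loose among the work. Origin: centre of the underside; z up. Not to be disturbed.
Mind the look-alikes: they are no part of the job. Leave any black or brown look-alike of the slide_case alone.

How it is judged:
At the end, for the whole second after the job is handed in: Each of the four parts rests in its own nest: its centre within 12 mm of the nest's centre across, its underside less than 7 mm above the bench (so on the recess floor at 4 mm, not on the 10 mm rim), leaning less than 0.12 rad, and at rest (below 0.02 m/s and 0.2 rad/s) (horizontal distance between eyepiece and nest_wide_round below 0.012 m and z of eyepiece in the frame of nest_wide_round between 0.001 and 0.007 m and angle between each of eyepiece, objective, filter_cube, slide_case's own z axis and vertical below 0.12 rad and linear speed of each of eyepiece, objective, filter_cube, slide_case below 0.02 m/s and angular speed of each of eyepiece, objective, filter_cube, slide_case below 0.2 rad/s and horizontal distance between objective and nest_small_round below 0.012 m and z of objective in the frame of nest_small_round between 0.001 and 0.007 m and horizontal distance between filter_cube and nest_square below 0.012 m and z of filter_cube in the frame of nest_square between 0.001 and 0.007 m and horizontal distance between slide_case and nest_oblong below 0.012 m and z of slide_case in the frame of nest_oblong between 0.001 and 0.007 m); the robot touches nothing.
It fails at once if the jar is moved more than 30 mm or tipped (distance of jar from where it was at the start of the episode above 0.03 m or angle between jar's own z axis and vertical above 0.4 rad).
It fails at once if the beaker is moved more than 30 mm or tipped (distance of beaker from where it was at the start of the episode above 0.03 m or angle between beaker's own z axis and vertical above 0.4 rad).
It also fails if it takes over 102 s, if anything falls off the work surface, if the arm or the gripper's body presses on something with over 40 N, if the wrist force passes 120 N, or if a joint passes its speed limit or range.

### The arm

A 6-joint arm with a two-finger parallel gripper is mounted at the origin on the work surface. World frame = base frame: x ahead of the robot, y to its left, z up, the work surface at z = 0. Lengths are in m, angles in rad, forces in N, time in s.
With the tool pointing down it reaches from about 0.3 to 0.875 m from the base axis. Payload 6.4 kg.
Tool frame: the origin (TCP) lies at the very end of the fingers, on their centre line; the grasp point (between the pads) lies 19 mm behind it; z points along the fingers, y is the line along which they close (so a half turn about z gives the same grasp; the last joint's range is limited). The gripper opens to 85 mm and grips with 20 to 120 N. Pads are 22 mm wide; open, the fingers measure 114 mm over their backs; the gripper's body (76 mm by 85 mm) begins 54 mm behind the grasp point. The pads swing forward as they close: fully open they stand 13 mm farther back than shut.
Start: joints at [-1.369, 0.181, 1.607, -0, 1.354, -0.206], TCP at [0.228, -0.528, 0.231] pointing down, gripper open.
Joint ranges: [-2.99, 2.99], [-0.89, 2.07], [0.3, 2.58], [-1.14, 4.28], [0, 2.63], [-3.12, 3.12]. Speed limits (rad/s): [2.57, 2.57, 3.01, 3.14, 3.14, 3.14].

### API

Orientations are given as a unit quaternion [w, x, y, z].
In Python, from bench import ctrl gives the robot as it stands.
- The arm moves only by the tool jog_arm, never from a script. Its argument "series" is a list that holds one entry, the list of rows, each a list of 7 numbers: the shift along the tool's x, y, z in mm, then the turn, a rotation vector about the tool's x, y, z in rad, then the finger opening in mm, from 0 to 85.4. In form: [[[tx, ty, tz, rx, ry, rz, gripper], ...]]. A call has exactly 10 rows; each row shifts and turns the commanded pose from where the row before left it, along the tool's axes as they then stand; what a row does not reach is not made up. A row lasts 1/10 s, in which the tool goes at most 50 mm and 8.59 degrees, less where a joint would pass 70% of its speed; a pose out of reach is approached as far as the arm can. A call with a gripper value outside its range is refused whole. The fingers move at their own pace and stop on an object; the grip force is fixed at half the most. Time passes only in rows, so rows that do not move let the fingers close, or fill a call up. It gives the time, the measured TCP pose, the force, the opening and the grip force at its end, in the units of the state.
- ctrl.get_obs(): the state, without advancing time (a new reading comes with each control period).
- ctrl.camera(name): name is "side" or "top" or "wrist"; returns a dict with "frame" (400x640x3 uint8, blue, green, red), "z_map" (400x640 float32, m along the optical axis (not along the pixel's ray), 0 where there is no reading), "fx", "fy", "cx", "cy" (pixels), "xyz" and "rotation" of the camera in the world. Camera axes: x right, y down, z forward; pixel columns grow to the right and rows downward; lengths in m; the calibration is good to about 2 mm. A picture is of the moment at which its call begins.
- ctrl.hand_in(): hands the job in; it is judged then, once.
The state is a dict: "time_s": time; "q": joint angles; "dq": joint speeds; "joint_efforts": joint torques, N m; "eef_pos": TCP position; "eef_rot": TCP orientation; "wrist_force": force on the tool from outside, world axes, zero at the start; "torque": the same for the moment, N m; "opening": opening from 0.0 (shut) to 1.0 (fully open); "grasp_force": force on a finger pad.
Only numpy, scipy, OpenCV 4.12 (cv2) and the standard library are available. Lean on these libraries where they do the work, as an engineer would, in place of code of your own. Each camera call takes 0.05 s, during which the arm holds its last target. There are 200 camera calls.

## Working session

There is one attempt and no reset: what is moved stays moved. The work goes in short steps, Python scripts to look and compute and a tool call to move; the robot and the scene stay as the last step left them, time stands still between calls to the robot, and variables do not carry over. Pictures are saved under pics/ and viewed, at most 14 in all, crops included, and the job is handed in when it is done.

Besides the shell and the picture viewer there is one more tool, called after "Call:" by a JSON object that holds its "name" and its "arguments", one argument or row to a line. jog_arm: Moves the arm, as the interface text tells. Its arguments: {"type":"object","properties":{"series":{"type":"array"}},"required":["series"]}

```bash
mkdir -p pics; ls
python3 - <<'E'
from bench import ctrl
import cv2, pickle
d={}
for n in ("top","side"):
    c=ctrl.camera(n); d[n]=c; cv2.imwrite(f"pics/{n}0.png",c["frame"]); print(n,c["fx"],c["cx"],c["cy"],c["xyz"],c["rotation"])
pickle.dump(d,open("c0.pkl","wb"))
o=ctrl.get_obs(); print(o)
E
```

```text
pics
top 386.94283043375975 317.62428109642224 191.7238523779744 [ 0.39960492 -0.01902548  0.98201912] [-0.05204277  0.71379493 -0.69631052  0.05422188]
side 460.19643110514835 319.8643549131965 205.03879117943387 [ 0.33338332 -0.92105902  0.63948753] [-0.4705748   0.87357019 -0.11374568  0.04996403]
{'time_s': 0.1, 'q': array([-1.36930713e+00,  1.81496477e-01,  1.60789429e+00, -2.31745364e-06,
        1.35380518e+00, -2.06330492e-01]), 'dq': array([-0.00033445, -0.00241351, -0.00228252,  0.00157144, -0.00048848,
        0.00182588]), 'joint_efforts': array([ 5.90901309e-04, -4.45876086e+01, -3.52238631e+01, -2.87987732e-04,
        4.15841190e-03,  3.97289114e-06]), 'eef_pos': array([ 0.22794843, -0.52734923,  0.23046416]), 'eef_rot': array([-8.01644775e-04,  9.79281958e-01,  2.02499888e-01,  8.09148020e-07]), 'wrist_force': array([0.09088637, 0.30284667, 0.26821565]), 'torque': array([-0.01933348, -0.01710632, -0.05070426]), 'grasp_force': 0.0, 'opening': 1.0011358087312956}
```

View pics/top0.png

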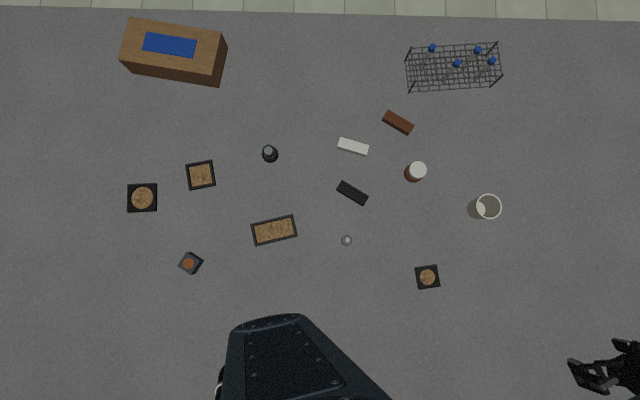

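View pics/side0.png

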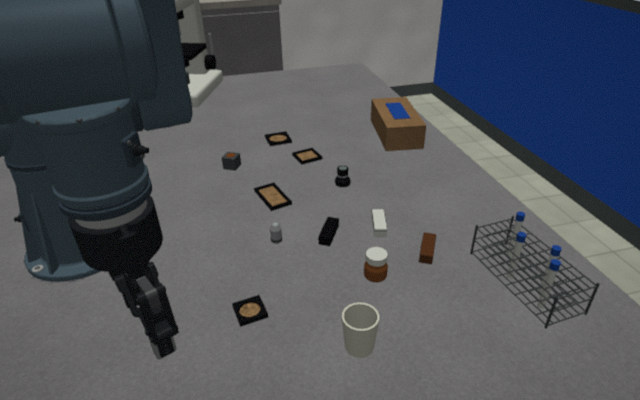

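The top view shows:
- **Nests:** wide round (142,198), square (201,175), oblong (274,230), small round (427,277).
- **Parts:** eyepiece (270,153), objective (347,240), cube (190,263).
- **Slide case candidates:** white (353,146), black bar (352,193), brown bar (398,123). The task describes a white case, so I choose (353,146).
- **Bystanders:** jar (416,171), beaker (488,207).

The side view agrees, with the white bar at (379,221), black (329,231) and brown (428,248).

```bash
cat > h.py <<'E'
import numpy as np, cv2
from scipy.spatial.transform import Rotation as R
def rot(c):
    r=np.asarray(c["rotation"]); return R.from_quat(r,scalar_first=True) if r.size==4 else R.from_matrix(r)
def cloud(c):
    z=c["z_map"]; v,u=np.indices(z.shape)
    p=np.stack([(u-c["cx"])/c["fx"]*z,(v-c["cy"])/c["fy"]*z,z],-1)
    w=rot(c).apply(p.reshape(-1,3)).reshape(p.shape)+c["xyz"]; w[z==0]=np.nan; return w
def ray(c,uv,h):
    uv=np.atleast_2d(np.asarray(uv,float)); d=np.c_[(uv[:,0]-c["cx"])/c["fx"],(uv[:,1]-c["cy"])/c["fy"],np.ones(len(uv))]
    d=rot(c).apply(d); o=np.asarray(c["xyz"]); return o+d*((h-o[2])/d[:,2])[:,None]
def proj(c,p):
    q=rot(c).inv().apply(np.atleast_2d(p)-c["xyz"]); return np.c_[q[:,0]/q[:,2]*c["fx"]+c["cx"],q[:,1]/q[:,2]*c["fy"]+c["cy"]]
E
python3 - <<'E'
import pickle
from h import *
d=pickle.load(open("c0.pkl","rb")); t,s=d["top"],d["side"]
W=cloud(t); S=cloud(s)
px=dict(eyepiece=(270,153),objective=(347,240),cube=(188,264),case=(353,146),blackbar=(352,193),brown=(398,123),jar=(416,171),beaker=(488,207),n_wide=(142,198),n_sq=(201,175),n_obl=(274,230),n_small=(427,277))
for n,(u,v) in px.items():
    p=ray(t,(u,v),0.02)[0]
    near=lambda C:C[np.hypot(C[...,0]-p[0],C[...,1]-p[1])<(.075 if 'obl' in n else .055)]
    out=[]
    for C in (W,S):
        q=near(C); base=np.median(q[:,2]) if len(q) else 0
        bench=np.percentile(q[:,2],20); k=q[q[:,2]>(0.005 if n[:2]=='n_' else .012)]
        if len(k)<8: out.append(None); continue
        top=np.percentile(k[:,2],92); f=k[k[:,2]>(0.005 if n[:2]=='n_' else top-.006)]
        r=cv2.minAreaRect((f[:,:2]*1000).astype(np.float32))
        out.append((np.round(r[0],1),np.round(r[1],1),round(r[2],1),'top',round(top*1000,1),'bench',round(bench*1000,1),len(f)))
    print(n,out[0],'\n     side',out[1])
E
```

```text
eyepiece (array([642.2, 106.5]), array([27.7, 27.9]), 9.1, 'top', np.float64(49.4), 'bench', np.float64(-1.9), 110) 
     side (array([641.3, 102.1]), array([31.5, 26.6]), 74.0, 'top', np.float64(46.9), 'bench', np.float64(-2.3), 67)
objective (array([428.2, -93.1]), array([16.1, 16.2]), 62.9, 'top', np.float64(46.8), 'bench', np.float64(-1.8), 44) 
     side (array([426.7, -96.4]), array([15.9, 17. ]), 63.5, 'top', np.float64(43.7), 'bench', np.float64(-2.5), 45)
cube (array([362.9, 286.4]), array([40.8, 40.1]), 58.3, 'top', np.float64(39.9), 'bench', np.float64(-1.5), 287) 
     side (array([362.9, 284.5]), array([43.6, 41.3]), 57.2, 'top', np.float64(36.9), 'bench', np.float64(-2.7), 113)
case (array([ 667.6, -107.2]), array([79.9, 28.3]), 74.3, 'top', np.float64(25.6), 'bench', np.float64(-1.7), 335) 
     side (array([ 667.1, -107.9]), array([80.6, 28.2]), 74.3, 'top', np.float64(24.0), 'bench', np.float64(-2.2), 254)
blackbar (array([ 546.7, -106.6]), array([79.4, 28.3]), 60.4, 'top', np.float64(25.8), 'bench', np.float64(-1.6), 349) 
     side (array([ 546. , -107.9]), array([
[... 1019 characters left out ...]
sq (array([580.3, 273.3]), array([81.9, 84.9]), 13.0, 'top', np.float64(11.6), 'bench', np.float64(-0.9), 387) 
     side (array([584.3, 281.8]), array([70.7, 74.4]), 12.1, 'top', np.float64(9.7), 'bench', np.float64(-2.2), 132)
n_obl (array([453.3,  89.8]), array([ 67.9, 110.3]), 15.0, 'top', np.float64(11.4), 'bench', np.float64(-1.3), 504) 
     side (array([447.8,  88. ]), array([ 60.2, 116.5]), 15.1, 'top', np.float64(9.6), 'bench', np.float64(-2.5), 228)
n_small (array([ 340.5, -281.9]), array([54.1, 82.2]), 9.8, 'top', np.float64(12.1), 'bench', np.float64(-1.3), 352) 
     side (array([ 343.1, -297.1]), array([54.4, 58.1]), 9.6, 'top', np.float64(9.8), 'bench', np.float64(-2.1), 424)
```

Run:
```python
import pickle,cv2
d=pickle.load(open("c0.pkl","rb"))
a=d["top"]["frame"][100:300,110:310]; b=d["top"]["frame"][100:300,310:510]
cv2.imwrite("pics/crop0.png",cv2.resize(cv2.hconcat([a,b]),None,fx=2,fy=2,interpolation=cv2.INTER_CUBIC))
```

```text
(no output)
```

View pics/crop0.png

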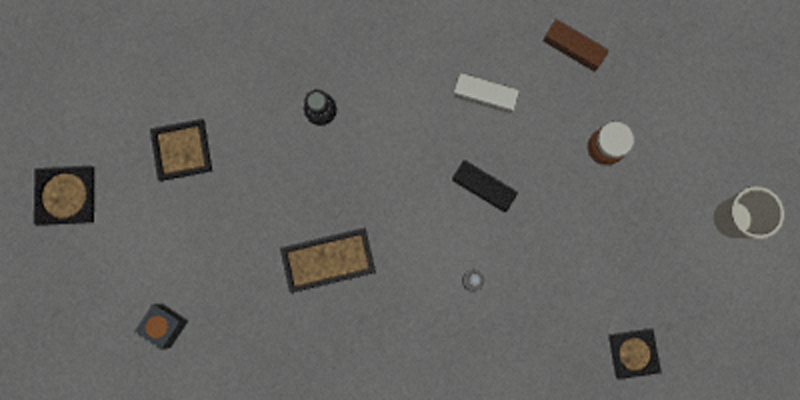

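The crop confirms the choice. In the right half, the white bar at (487,92) is the slide case; the black bar (485,186) and brown bar (577,45) are the look-alikes. Next I measure the nests from cork and plate masks in both views, and get the wrist camera's offset.

```bash
cat >> h.py <<'E'
def nest(c,p,rad):
    """nest centre/angle near world p: mean of cork rect (z=4) and cork+black plate rect (z=10)"""
    f=c["frame"].astype(int); b,g,r=f[...,0],f[...,1],f[...,2]
    cork=(r-b>25); dark=(f.max(-1)<55)
    res=[]
    for m,h in ((cork,.004),(cork|dark,.010)):
        m=cv2.morphologyEx(m.astype(np.uint8),cv2.MORPH_CLOSE,np.ones((3,3),np.uint8))
        cs,_=cv2.findContours(m,cv2.RETR_EXTERNAL,cv2.CHAIN_APPROX_NONE)
        best=None
        for k in cs:
            if len(k)<12: continue
            w=ray(c,k[:,0,:],h)[:,:2]; q=cv2.minAreaRect((w*1000).astype(np.float32))
            dd=np.hypot(q[0][0]-p[0]*1000,q[0][1]-p[1]*1000)
            if dd<rad and (best is None or cv2.contourArea(k)>best[1]): best=(q,cv2.contourArea(k))
        res.append(best and [np.round(x,1).tolist() for x in best[0]])
    return res
E
python3 - <<'E'
import pickle
from h import *
from bench import ctrl
d=pickle.load(open("c0.pkl","rb"))
for n,p in dict(wide=(.5205,.424),sq=(.583,.28),obl=(.45,.089),small=(.343,-.29)).items():
    for k in ("top","side"): print(n,k,nest(d[k],p,30))
c=ctrl.camera("wrist"); cv2.imwrite("pics/w0.png",c["frame"]); o=ctrl.get_obs()
T=R.from_quat(o["eef_rot"],scalar_first=True)
print(c["fx"],c["cx"],c["cy"],T.inv().apply(np.asarray(c["xyz"])-o["eef_pos"]),(T.inv()*rot(c)).as_matrix().round(3))
E
```

```text
wide top [[[521.8, 427.4], [53.9, 54.0], 1.4], [[521.4, 425.0], [72.5, 73.4], 5.0]]
wide side [[[522.0, 428.8], [44.8, 55.0], 73.3], [[520.9, 414.3], [73.5, 85.1], 4.4]]
sq top [[[584.4, 282.9], [53.8, 53.1], 13.0], [[583.4, 280.5], [68.8, 69.4], 13.0]]
sq side [[[585.2, 286.4], [50.9, 51.2], 10.5], [[583.6, 272.4], [70.6, 78.7], 12.4]]
obl top [[[447.9, 87.9], [44.3, 95.5], 14.8], [[447.2, 87.7], [56.8, 108.6], 15.0]]
obl side [[[449.2, 91.2], [43.4, 91.8], 14.3], [[448.2, 79.6], [60.3, 119.6], 14.9]]
small top [[[342.3, -296.4], [34.8, 36.9], 89.1], [[342.4, -294.4], [52.6, 55.2], 9.3]]
small side [[[343.6, -294.4], [32.8, 39.1], 74.7], [[343.7, -300.8], [53.6, 60.4], 9.5]]
290.45533346840637 316.4985865701032 199.658900329048 [ 0.08345632 -0.00056869 -0.14323229] [[ 0.001 -0.945 -0.328]
 [ 1.     0.002 -0.001]
 [ 0.001 -0.328  0.945]]
```

```bash
cat >> h.py <<'E'
def plan(x,y,z,yaw=None):
    from bench import ctrl
    o=ctrl.get_obs(); p=np.asarray(o["eef_pos"])*1000; T=R.from_quat(o["eef_rot"],scalar_first=True); X=T.as_matrix()[:,0]
    now=np.degrees(np.arctan2(X[1],X[0])); yaw=now if yaw is None else yaw
    dr=(yaw-now+90)%180-90; a=np.radians(now+dr); d=np.array([x,y,z])-p
    print("t",round(o["time_s"],2),"pos",p.round(1),"yaw",round(now,1),"q",np.round(o["q"],2),"open",round(o["opening"]*85.4,1),"gf",round(o["grasp_force"],1),"F",np.round(o["wrist_force"],1),"tilt",np.round(np.degrees(np.arccos(-T.as_matrix()[2,2])),2))
    print("-> rz",round(-np.radians(dr),3),"then shift",np.round([d[0]*np.cos(a)+d[1]*np.sin(a),d[0]*np.sin(a)-d[1]*np.cos(a),-d[2]],1))
E
python3 -c "
from h import *
plan(427.5,-94.5,130)"
```

```text
t 0.15 pos [ 228.  -527.4  230.6] yaw 23.4 q [-1.37  0.18  1.61 -0.    1.35 -0.21] open 85.4 gf 0.0 F [-0.7 -0.6  0.7] tilt 0.08
-> rz -0.0 then shift [ 354.9 -318.3  100.6]
```

Call:
{"name": "jog_arm", "arguments": {
  "series": [
    [[34,-30,8,0,0,0,60],[34,-30,8,0,0,0,60],[34,-30,8,0,0,0,60],[34,-30,8,0,0,0,60],[34,-30,8,0,0,0,60],[34,-30,8,0,0,0,60],[34,-30,8,0,0,0,60],[34,-30,8,0,0,0,60],[34,-30,8,0,0,0,60],[34,-30,8,0,0,0,60]]
  ]
}}

```text
time_s: 1.15
eef_pos: [0.4216, -0.1158, 0.1511]
eef_rot: [0.0, 0.979, 0.202, 0.0]
wrist_force: [1.4, -0.3, -0.2]
opening: 0.706
grasp_force: 0.0
```

Run:
```python
from h import *
from bench import ctrl
c=ctrl.camera("wrist"); cv2.imwrite("pics/w1.png",c["frame"])
print(proj(c,[[.4275,-.0945,.046],[.4275,-.0945,0],[.4477,.088,.004]]))
plan(427.5,-94.5,10)
```

```text
[[297.75328549 182.03595317]
 [300.48427476 170.05142327]
 [125.33931426  74.26445517]]
t 1.2 pos [ 422.5 -109.6  149.7] yaw 23.6 q [-0.53 -0.04  2.02  0.    1.17  0.63] open 60.1 gf 0.0 F [-2.   5.4 -1.2] tilt 0.26
-> rz -0.0 then shift [ 10.7 -11.8 139.7]
```

View pics/w1.png

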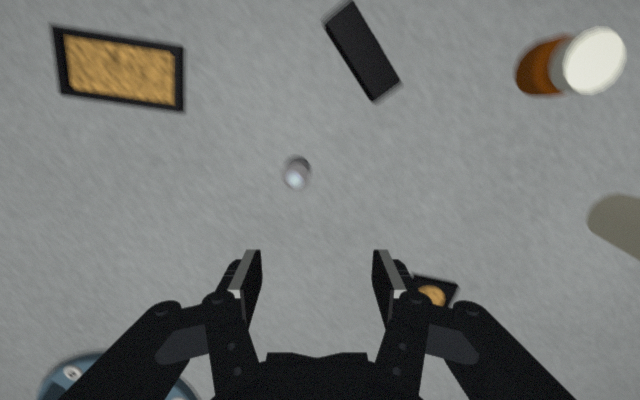

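The wrist view shows the objective at (297,177), close to the predicted (298,182). The black bar is at (360,50) and the jar at (575,65), both clear of the path. I descend part way and let it settle.

Call:
{"name": "jog_arm", "arguments": {
  "series": [
    [[5,-6,0,0,0,0,60],[5,-6,10,0,0,0,60],[5,-6,20,0,0,0,60],[0,0,20,0,0,0,60],[0,0,20,0,0,0,60],[0,0,15,0,0,0,60],[0,0,5,0,0,0,60],[0,0,0,0,0,0,60],[0,0,0,0,0,0,60],[0,0,0,0,0,0,60]]
  ]
}}

```text
time_s: 2.2
eef_pos: [0.4285, -0.0958, 0.0621]
eef_rot: [0.001, 0.979, 0.202, 0.001]
wrist_force: [0.2, -0.5, -0.1]
opening: 0.704
grasp_force: 0.0
```

Run:
```python
from h import *
from bench import ctrl
plan(427.5,-94.5,10)
c=ctrl.camera("wrist"); cv2.imwrite("pics/w2.png",c["frame"])
print(proj(c,[[.4275,-.0945,.046],[.4275,-.0945,0]]))
W=cloud(c); q=W[(abs(W[...,0]-.4275)<.03)&(abs(W[...,1]+.0945)<.018)&(W[...,2]>.02)&(W[...,2]<.055)]
print(len(q),np.percentile(q[:,2],95)); q=q[q[:,2]>np.percentile(q[:,2],95)-.005]; print(cv2.minAreaRect((q[:,:2]*1000).astype(np.float32)))
```

```text
t 2.2 pos [428.5 -95.8  62.1] yaw 23.3 q [-0.49  0.12  2.07 -0.    0.95  0.67] open 60.2 gf 0.0 F [ 0.2 -0.5 -0.1] tilt 0.1
-> rz -0.0 then shift [-0.4 -1.6 52.1]
[[314.84943204 243.69680811]
 [315.14594169 215.36675164]]
1393 0.0474550773123585
((428.6131591796875, -93.08897399902344), (16.38423728942871, 18.0510311126709), 24.102636337280273)
```

Call:
{"name": "jog_arm", "arguments": {
  "series": [
    [[0,-1,10,0,0,0,60],[0,-1,15,0,0,0,60],[0,0,15,0,0,0,60],[0,0,11,0,0,0,60],[0,0,0,0,0,0,60],[0,0,0,0,0,0,5],[0,0,0,0,0,0,5],[0,0,0,0,0,0,5],[0,0,0,0,0,0,5],[0,0,0,0,0,0,5]]
  ]
}}

```text
time_s: 3.25
eef_pos: [0.4277, -0.0936, 0.0112]
eef_rot: [0.0, 0.979, 0.203, 0.001]
wrist_force: [-0.9, 1.0, 5.8]
opening: 0.285
grasp_force: 59.1
```

```bash
python3 -c "
from h import *
plan(342.5,-296,80)"
```

```text
t 3.25 pos [427.7 -93.6  11.2] yaw 23.4 q [-0.49  0.23  2.08  0.    0.83  0.68] open 24.3 gf 59.1 F [-0.9  1.   5.8] tilt 0.08
-> rz -0.0 then shift [-158.5  152.   -68.8]
```

Call:
{"name": "jog_arm", "arguments": {
  "series": [
    [[0,0,-15,0,0,0,5],[0,0,-25,0,0,0,5],[-15,15,-20,0,0,0,5],[-30,29,-9,0,0,0,5],[-32,31,0,0,0,0,5],[-32,31,0,0,0,0,5],[-29,27,0,0,0,0,5],[-15,14,0,0,0,0,5],[-5,5,0,0,0,0,5],[0,0,0,0,0,0,5]]
  ]
}}

```text
time_s: 4.25
eef_pos: [0.342, -0.296, 0.0793]
eef_rot: [-0.0, 0.979, 0.202, 0.0]
wrist_force: [-1.0, 0.2, -1.1]
opening: 0.278
grasp_force: 59.1
```

Run:
```python
from h import *
from bench import ctrl
c=ctrl.camera("wrist"); cv2.imwrite("pics/w3.png",c["frame"])
plan(342.5,-296,17)
print(proj(c,[[.3425,-.296,.01]]), nest(c,(.3425,-.296),30))
```

```text
t 4.3 pos [ 342.3 -295.    79.2] yaw 23.3 q [-0.98  0.11  2.03  0.    1.    0.19] open 23.9 gf 59.1 F [ 0.1  0.3 -1.1] tilt 0.04
-> rz -0.0 then shift [-0.2  1.  62.2]
[[317.54754263 210.85864531]] [[[342.1, -296.1], [37.9, 39.6], 23.4], None]
```

View pics/w3.png

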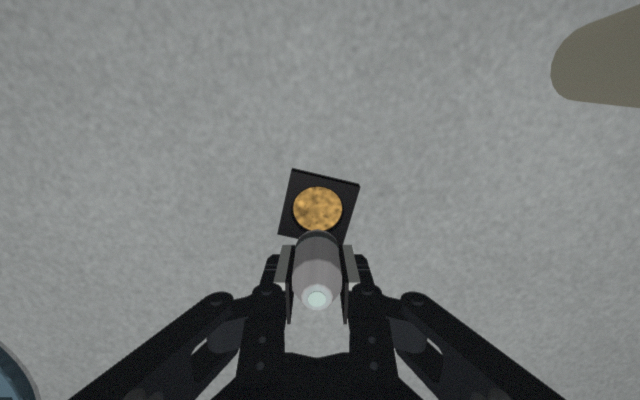

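The objective hangs upright between the pads at (317,270), and the nest's cork is at (317,209), where predicted. I lower it and release.

Call:
{"name": "jog_arm", "arguments": {
  "series": [
    [[0,0,15,0,0,0,5],[0,0,20,0,0,0,5],[0,0,16,0,0,0,5],[0,0,9,0,0,0,5],[0,0,3,0,0,0,5],[0,0,0,0,0,0,5],[0,0,0,0,0,0,50],[0,0,0,0,0,0,50],[0,0,0,0,0,0,50],[0,0,-20,0,0,0,50]]
  ]
}}

```text
time_s: 5.3
eef_pos: [0.3412, -0.2941, 0.0351]
eef_rot: [-0.002, 0.979, 0.202, -0.001]
wrist_force: [-0.2, 0.1, 0.1]
opening: 0.586
grasp_force: 0.0
```

```bash
python3 -c "
from h import *
plan(667.3,-107.5,140,164.3)"
```

```text
t 5.3 pos [ 341.2 -294.1   35.1] yaw 23.3 q [-0.98  0.2   2.04 -0.    0.9   0.19] open 50.1 gf 0.0 F [-0.2  0.1  0.1] tilt 0.23
-> rz 0.682 then shift [ 263.5 -267.9 -104.9]
```

Call:
{"name": "jog_arm", "arguments": {
  "series": [
    [[0,0,-20,0,0,-0.148,50],[0,0,-25,0,0,-0.148,50],[0,0,-25,0,0,-0.148,50],[0,0,-25,0,0,-0.148,50],[0,0,-10,0,0,-0.148,50],[0,0,0,0,0,-0.148,50],[20,20,0,0,0,0,50],[30,30,0,0,0,0,50],[33,33,0,0,0,0,50],[33,33,0,0,0,0,50]]
  ]
}}

```text
time_s: 6.3
eef_pos: [0.4869, -0.2148, 0.1419]
eef_rot: [0.001, 0.798, 0.603, 0.0]
wrist_force: [0.8, -0.8, 0.8]
opening: 0.587
grasp_force: 0.0
```

Call:
{"name": "jog_arm", "arguments": {
  "series": [
    [[33,33,0,0,0,0,50],[33,33,0,0,0,0,50],[33,33,0,0,0,0,50],[30,28,0,0,0,0,50],[17,15,0,0,0,0,50],[5,5,0,0,0,0,50],[0,0,15,0,0,0,50],[0,0,25,0,0,0,50],[0,0,20,0,0,0,50],[0,0,0,0,0,0,50]]
  ]
}}

```text
time_s: 7.3
eef_pos: [0.6636, -0.1102, 0.0766]
eef_rot: [-0.003, 0.798, 0.603, -0.002]
wrist_force: [-0.2, -0.4, -0.7]
opening: 0.586
grasp_force: 0.0
```

Run:
```python
from h import *
from bench import ctrl
c=ctrl.camera("wrist"); cv2.imwrite("pics/w4.png",c["frame"])
plan(667.3,-107.5,8,74.3)
W=cloud(c); q=W[(np.hypot(W[...,0]-.667,W[...,1]+.1075)<.07)&(W[...,2]>.018)&(W[...,2]<.035)&(c["frame"].min(-1)>120)]
print(len(q),np.median(q[:,2])); print(cv2.minAreaRect((q[:,:2]*1000).astype(np.float32)))
t=ctrl.camera("top"); print(nest(t,(.3425,-.296),30)); C=cloud(t); k=C[(np.hypot(C[...,0]-.3425,C[...,1]+.296)<.035)&(C[...,2]>.02)]
print(k[:,2].max(),cv2.minAreaRect((k[k[:,2]>k[:,2].max()-.008][:,:2]*1000).astype(np.float32)))
cv2.imwrite("pics/w4b.png",np.hstack([cv2.resize(c["frame"],(480,300)),cv2.resize(t["frame"][240:310,390:465],(300,300))]))
```

```text
t 7.35 pos [ 665.1 -110.5   78.8] yaw 74.2 q [-0.34  0.55  1.44 -0.    1.16 -0.06] open 50.0 gf 0.0 F [0.3 0.  0.1] tilt 0.3
-> rz -0.002 then shift [ 3.5  1.3 70.8]
3908 0.02460368988929068
((668.0670166015625, -107.16997528076172), (79.94184875488281, 28.762441635131836), 74.6292495727539)
[[[343.0, -293.4], [32.1, 38.9], 68.8], [[342.3, -294.2], [52.6, 54.8], 9.3]]
0.05226159880084169 ((342.8372497558594, -293.9268798828125), (16.443710327148438, 19.61516761779785), 0.2614772617816925)
```

View pics/w4b.png

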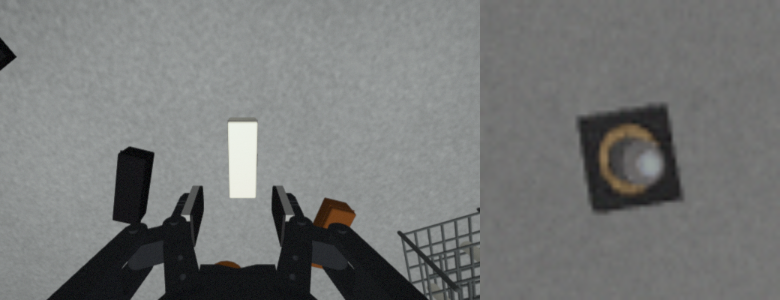

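Right crop: the objective sits centred in its recess with cork visible all round; its top reads about 50 mm, so it is on the floor. Left: the white case is at (243,158), centred between the fingers, with the black bar (133,185) and brown bar (335,213) clear.

Call:
{"name": "jog_arm", "arguments": {
  "series": [
    [[4,2,15,0,0,0,50],[0,0,20,0,0,0,50],[0,0,20,0,0,0,50],[0,0,12,0,0,0,50],[0,0,5,0,0,0,50],[0,0,0,0,0,0,50],[0,0,0,0,0,0,5],[0,0,0,0,0,0,5],[0,0,0,0,0,0,5],[0,0,0,0,0,0,5]]
  ]
}}

```text
time_s: 8.4
eef_pos: [0.672, -0.107, 0.0108]
eef_rot: [0.001, 0.797, 0.604, 0.001]
wrist_force: [-0.1, -0.8, 5.3]
opening: 0.311
grasp_force: 61.4
```

```bash
python3 -c "
from h import *
plan(447.7,88,90,105)"
```

```text
t 8.4 pos [ 672.  -107.    10.8] yaw 74.2 q [-0.33  0.65  1.44  0.    1.04 -0.06] open 26.6 gf 61.4 F [-0.1 -0.8  5.3] tilt 0.15
-> rz -0.537 then shift [ 246.4 -166.2  -79.2]
```

Call:
{"name": "jog_arm", "arguments": {
  "series": [
    [[0,0,-15,0,0,0,5],[0,0,-25,0,0,-0.134,5],[0,0,-25,0,0,-0.134,5],[0,0,-15,0,0,-0.134,5],[0,0,0,0,0,-0.135,5],[15,-10,0,0,0,0,5],[28,-19,0,0,0,0,5],[34,-23,0,0,0,0,5],[34,-23,0,0,0,0,5],[34,-23,0,0,0,0,5]]
  ]
}}

```text
time_s: 9.4
eef_pos: [0.5373, 0.0089, 0.0898]
eef_rot: [0.0, 0.609, 0.793, 0.0]
wrist_force: [0.9, 0.2, 0.2]
opening: 0.306
grasp_force: 60.8
```

Call:
{"name": "jog_arm", "arguments": {
  "series": [
    [[34,-23,0,0,0,0,5],[34,-23,0,0,0,0,5],[22,-15,0,0,0,0,5],[11,-7,0,0,0,0,5],[0,0,0,0,0,0,5],[0,0,0,0,0,0,5],[0,0,0,0,0,0,5],[0,0,0,0,0,0,5],[0,0,0,0,0,0,5],[0,0,0,0,0,0,5]]
  ]
}}

```text
time_s: 10.4
eef_pos: [0.4471, 0.0876, 0.0892]
eef_rot: [-0.0, 0.609, 0.793, -0.0]
wrist_force: [0.6, 0.7, -0.7]
opening: 0.31
grasp_force: 60.8
```

Run:
```python
from h import *
from bench import ctrl
plan(447.7,88,15.5,105)
c=ctrl.camera("wrist"); cv2.imwrite("pics/w5.png",c["frame"])
print(nest(c,(.4477,.088),40),proj(c,[[.4477,.088,.004]]))
W=cloud(c); q=W[(W[...,2]>.07)&(W[...,2]<.115)&(c["frame"].min(-1)>130)]
print(len(q),np.percentile(q[:,2],[5,50,95])); print(cv2.minAreaRect((q[:,:2]*1000).astype(np.float32)))
```

```text
t 10.4 pos [447.1  87.6  89.2] yaw 105.0 q [-0.07  0.1   2.01 -0.    1.02 -0.33] open 26.5 gf 60.8 F [ 0.6  0.7 -0.7] tilt 0.02
-> rz -0.0 then shift [ 0.2  0.7 73.7]
[[[441.1, 115.3], [44.3, 39.7], 14.6], [[445.5, 99.4], [57.4, 87.9], 15.1]] [[318.62658147 206.09436267]]
6961 [0.10192494 0.10292446 0.10386962]
((446.18133544921875, 86.98622131347656), (27.962718963623047, 79.56440734863281), 15.153692245483398)
```

View pics/w5.png

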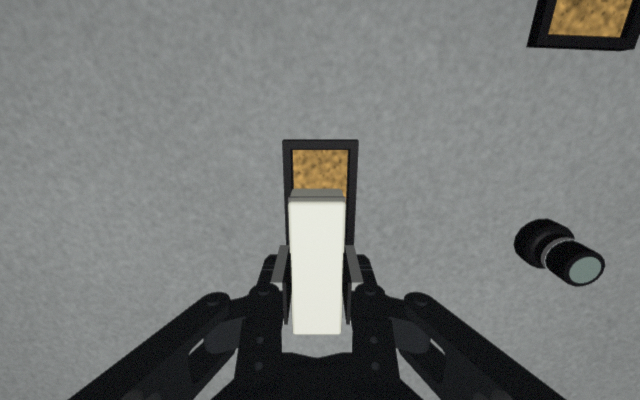

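The case, gripped at (317,265), lines up with the oblong nest at (320,195), and its centre is within 2 mm. I lower it and release.

Call:
{"name": "jog_arm", "arguments": {
  "series": [
    [[0,1,15,0,0,0,5],[0,0,22,0,0,0,5],[0,0,20,0,0,0,5],[0,0,12,0,0,0,5],[0,0,5,0,0,0,5],[0,0,0,0,0,0,5],[0,0,0,0,0,0,45],[0,0,0,0,0,0,45],[0,0,0,0,0,0,45],[0,0,-20,0,0,0,45]]
  ]
}}

```text
time_s: 11.45
eef_pos: [0.4458, 0.0883, 0.0338]
eef_rot: [-0.002, 0.609, 0.793, -0.001]
wrist_force: [-0.5, 0.7, 0.4]
opening: 0.528
grasp_force: 0.0
```

```bash
python3 -c "
from h import *
plan(641.7,104.5,125,60)"
```

```text
t 11.45 pos [445.8  88.3  33.8] yaw 105.0 q [-0.07  0.21  2.03 -0.    0.9  -0.33] open 45.0 gf 0.0 F [-0.5  0.7  0.4] tilt 0.26
-> rz 0.786 then shift [112.  161.5 -91.2]
```

Call:
{"name": "jog_arm", "arguments": {
  "series": [
    [[0,0,-25,0,0,0,60],[0,0,-30,0,0,0,60],[0,8,-30,0,0,0,60],[-5,30,-7,0,0,0,60],[-8,40,0,0,0,0,60],[-8,40,0,0,0,0,60],[-7,40,0,0,0,0,60],[-5,25,0,0,0,0,60],[-2,10,0,0,0,0,60],[0,0,0,0,0,0,60]]
  ]
}}

```text
time_s: 12.45
eef_pos: [0.6437, 0.1043, 0.1269]
eef_rot: [-0.0, 0.609, 0.793, -0.0]
wrist_force: [0.3, 0.2, 0.3]
opening: 0.698
grasp_force: 0.0
```

Call:
{"name": "jog_arm", "arguments": {
  "series": [
    [[0,0,15,0,0,0,60],[0,0,20,0,0,0,60],[0,0,10,0,0,0,60],[0,0,0,0,0,0,60],[0,0,0,0,0,0,60],[0,0,0,0,0,0,60],[0,0,0,0,0,0,60],[0,0,0,0,0,0,60],[0,0,0,0,0,0,60],[0,0,0,0,0,0,60]]
  ]
}}

```text
time_s: 13.45
eef_pos: [0.6434, 0.1044, 0.0825]
eef_rot: [0.0, 0.609, 0.793, 0.0]
wrist_force: [-0.5, 0.8, -0.1]
opening: 0.706
grasp_force: 0.0
```

Run:
```python
from h import *
from bench import ctrl
plan(641.7,104.5,22)
c=ctrl.camera("wrist")
W=cloud(c); q=W[(np.hypot(W[...,0]-.6417,W[...,1]-.1045)<.022)&(W[...,2]>.038)&(W[...,2]<.055)]
print(len(q),np.percentile(q[:,2],[5,50,95])); q=q[q[:,2]>.0455]; print(cv2.minAreaRect((q[:,:2]*1000).astype(np.float32)))
t=ctrl.camera("top")
C=cloud(t); k=C[(np.hypot(C[...,0]-.4477,C[...,1]-.088)<.06)&(t["frame"].min(-1)>100)&(C[...,2]>.02)]
print(np.median(k[:,2]),cv2.minAreaRect((k[:,:2]*1000).astype(np.float32)))
cv2.imwrite("pics/w6.png",np.hstack([cv2.resize(c["frame"],(480,300)),cv2.resize(t["frame"][195:270,235:310],(300,300))]))
```

```text
t 13.45 pos [643.4 104.4  82.5] yaw 105.0 q [-0.02  0.5   1.51  0.    1.13 -0.28] open 60.3 gf 0.0 F [-0.5  0.8 -0.1] tilt 0.01
-> rz -0.0 then shift [ 0.5 -1.6 60.5]
1596 [0.04211946 0.04880873 0.05002798]
((642.9839477539062, 106.60261535644531), (29.580942153930664, 29.212614059448242), 80.94181823730469)
0.02738770023517123 ((447.1253356933594, 86.85540771484375), (27.952348709106445, 79.73944091796875), 15.319625854492188)
```

View pics/w6.png

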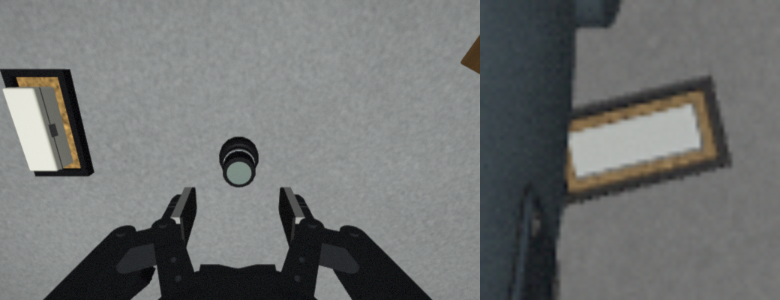

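The right crop shows the slide case inside the recess with cork all round it. At left the eyepiece is at (239,165), centred between the fingers. I grip the barrel.

Call:
{"name": "jog_arm", "arguments": {
  "series": [
    [[1,0,15,0,0,0,60],[0,0,20,0,0,0,60],[0,0,15,0,0,0,60],[0,0,10,0,0,0,60],[0,0,0,0,0,0,60],[0,0,0,0,0,0,60],[0,0,0,0,0,0,5],[0,0,0,0,0,0,5],[0,0,0,0,0,0,5],[0,0,0,0,0,0,5]]
  ]
}}

```text
time_s: 14.55
eef_pos: [0.644, 0.1054, 0.0236]
eef_rot: [0.001, 0.609, 0.793, 0.001]
wrist_force: [-0.4, -0.4, 5.1]
opening: 0.32
grasp_force: 59.2
```

```bash
python3 -c "
from h import *
plan(521,425.7,100)"
```

```text
t 14.55 pos [644.  105.4  23.6] yaw 105.0 q [-0.02  0.59  1.52  0.    1.03 -0.28] open 27.4 gf 59.2 F [-0.4 -0.4  5.1] tilt 0.13
-> rz -0.0 then shift [341.3 -35.9 -76.4]
```

Call:
{"name": "jog_arm", "arguments": {
  "series": [
    [[0,0,-15,0,0,0,5],[0,0,-25,0,0,0,5],[10,-1,-25,0,0,0,5],[25,-3,-11,0,0,0,5],[38,-4,0,0,0,0,5],[40,-4,0,0,0,0,5],[40,-4,0,0,0,0,5],[40,-4,0,0,0,0,5],[40,-4,0,0,0,0,5],[40,-4,0,0,0,0,5]]
  ]
}}

```text
time_s: 15.55
eef_pos: [0.5443, 0.3632, 0.099]
eef_rot: [-0.0, 0.609, 0.793, -0.0]
wrist_force: [0.8, -0.1, -0.2]
opening: 0.322
grasp_force: 59.3
```

Call:
{"name": "jog_arm", "arguments": {
  "series": [
    [[38,-4,0,0,0,0,5],[22,-3,0,0,0,0,5],[8,-1,0,0,0,0,5],[0,0,0,0,0,0,5],[0,0,0,0,0,0,5],[0,0,0,0,0,0,5],[0,0,0,0,0,0,5],[0,0,0,0,0,0,5],[0,0,0,0,0,0,5],[0,0,0,0,0,0,5]]
  ]
}}

```text
time_s: 16.55
eef_pos: [0.5201, 0.4252, 0.0983]
eef_rot: [-0.0, 0.609, 0.793, -0.0]
wrist_force: [0.4, -0.2, -1.2]
opening: 0.322
grasp_force: 59.3
```

Run:
```python
from h import *
from bench import ctrl
plan(521,425.7,28.5)
c=ctrl.camera("wrist"); cv2.imwrite("pics/w7.png",c["frame"])
print(nest(c,(.521,.4257),40))
```

```text
t 16.55 pos [520.1 425.2  98.3] yaw 105.0 q [0.51 0.52 1.44 0.   1.18 0.25] open 27.5 gf 59.3 F [ 0.4 -0.2 -1.2] tilt 0.0
-> rz -0.0 then shift [ 0.3  1.  69.8]
[[[521.5, 431.9], [58.4, 45.1], 10.1], None]
```

View pics/w7.png

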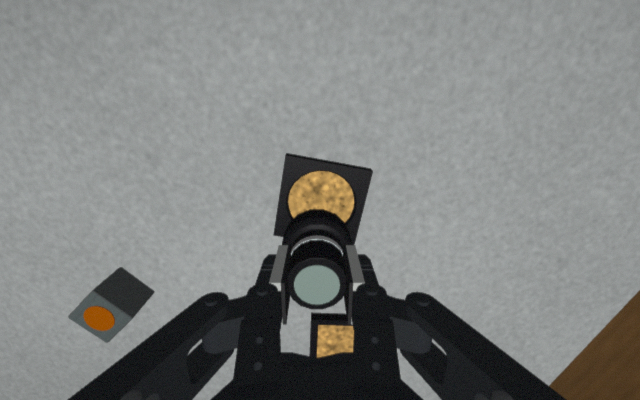

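The eyepiece is held upright at (317,270), with the cork of the wide nest at (321,198) as expected. I lower it and release.

Call:
{"name": "jog_arm", "arguments": {
  "series": [
    [[0,1,15,0,0,0,5],[0,0,20,0,0,0,5],[0,0,18,0,0,0,5],[0,0,12,0,0,0,5],[0,0,5,0,0,0,5],[0,0,0,0,0,0,5],[0,0,0,0,0,0,60],[0,0,0,0,0,0,60],[0,0,0,0,0,0,60],[0,0,-20,0,0,0,60]]
  ]
}}

```text
time_s: 17.6
eef_pos: [0.5189, 0.4244, 0.0454]
eef_rot: [-0.001, 0.609, 0.793, -0.003]
wrist_force: [0.2, 0.3, -0.0]
opening: 0.701
grasp_force: 0.0
```

```bash
python3 -c "
from h import *
plan(363,285.8,125,148)
plan(363,285.8,125,58)"
```

```text
t 17.6 pos [518.9 424.4  45.4] yaw 105.0 q [ 0.51  0.59  1.46 -0.    1.1   0.25] open 59.9 gf 0.0 F [ 0.2  0.3 -0. ] tilt 0.32
-> rz -0.75 then shift [  58.7 -200.2  -79.6]
t 17.6 pos [518.9 424.4  45.4] yaw 105.0 q [ 0.51  0.59  1.46 -0.    1.1   0.25] open 59.9 gf 0.0 F [ 0.2  0.3 -0. ] tilt 0.32
-> rz 0.82 then shift [-200.2  -58.7  -79.6]
```

Call:
{"name": "jog_arm", "arguments": {
  "series": [
    [[0,0,-25,0,0,0,65],[0,0,-30,0,0,-0.125,65],[0,0,-25,0,0,-0.125,65],[0,0,0,0,0,-0.125,65],[0,0,0,0,0,-0.125,65],[0,0,0,0,0,-0.125,65],[0,0,0,0,0,-0.125,65],[6,-20,0,0,0,0,65],[11,-38,0,0,0,0,65],[12,-40,0,0,0,0,65]]
  ]
}}

```text
time_s: 18.6
eef_pos: [0.4439, 0.3574, 0.1282]
eef_rot: [0.0, 0.276, 0.961, 0.0]
wrist_force: [0.4, -0.5, 0.5]
opening: 0.76
grasp_force: 0.0
```

Call:
{"name": "jog_arm", "arguments": {
  "series": [
    [[12,-40,0,0,0,0,65],[10,-35,0,0,0,0,65],[6,-20,10,0,0,0,65],[2,-7,20,0,0,0,65],[0,0,20,0,0,0,65],[0,0,0,0,0,0,65],[0,0,0,0,0,0,65],[0,0,0,0,0,0,65],[0,0,0,0,0,0,65],[0,0,0,0,0,0,65]]
  ]
}}

```text
time_s: 19.6
eef_pos: [0.3655, 0.2877, 0.079]
eef_rot: [0.001, 0.276, 0.961, 0.0]
wrist_force: [-0.4, 0.4, -0.3]
opening: 0.764
grasp_force: 0.0
```

Run:
```python
from h import *
from bench import ctrl
plan(363,285.8,10,148)
c=ctrl.camera("wrist")
W=cloud(c); q=W[(np.hypot(W[...,0]-.363,W[...,1]-.2858)<.04)&(W[...,2]>.034)&(W[...,2]<.045)]
print(len(q),np.percentile(q[:,2],[5,50,95])); print(cv2.minAreaRect((q[:,:2]*1000).astype(np.float32)))
t=ctrl.camera("top")
C=cloud(t); k=C[(np.hypot(C[...,0]-.521,C[...,1]-.4257)<.04)&(C[...,2]>.047)&(C[...,2]<.065)]
print(np.median(k[:,2]),cv2.minAreaRect((k[:,:2]*1000).astype(np.float32)))
cv2.imwrite("pics/w8.png",np.hstack([cv2.resize(c["frame"],(480,300)),cv2.resize(t["frame"][160:235,105:180],(300,300))]))
```

```text
t 19.6 pos [365.5 287.7  79. ] yaw 148.0 q [ 0.41  0.14  2.   -0.    1.   -0.6 ] open 65.3 gf 0.0 F [-0.4  0.4 -0.3] tilt 0.08
-> rz -0.0 then shift [ 1.1 -2.9 69. ]
3125 [0.03730458 0.03871393 0.03987883]
((362.0666809082031, 287.013671875), (40.164363861083984, 40.42436599731445), 58.86658477783203)
0.051966124056244456 ((519.8004150390625, 425.5831604003906), (28.174774169921875, 26.903261184692383), 11.7076997756958)
```

View pics/w8.png

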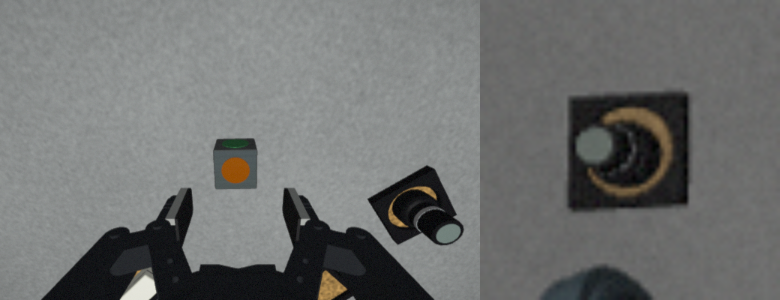

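The right crop shows the eyepiece seated in its recess, with a cork ring visible. At left the cube is at (235,165), square to the fingers. I grip it.

Call:
{"name": "jog_arm", "arguments": {
  "series": [
    [[2,-3,15,0,0,0,65],[0,0,20,0,0,0,65],[0,0,18,0,0,0,65],[0,0,11,0,0,0,65],[0,0,5,0,0,0,65],[0,0,0,0,0,0,65],[0,0,0,0,0,0,5],[0,0,0,0,0,0,5],[0,0,0,0,0,0,5],[0,0,0,0,0,0,5]]
  ]
}}

```text
time_s: 20.7
eef_pos: [0.3626, 0.2864, 0.0103]
eef_rot: [0.001, 0.276, 0.961, 0.001]
wrist_force: [-1.0, -0.5, 6.2]
opening: 0.459
grasp_force: 61.2
```

```bash
python3 -c "
from h import *
plan(584,281.3,90,102.8)"
```

```text
t 20.7 pos [362.6 286.4  10.3] yaw 148.0 q [ 0.41  0.27  2.02  0.    0.84 -0.6 ] open 39.2 gf 61.2 F [-1.  -0.5  6.2] tilt 0.13
-> rz 0.789 then shift [-54.  214.8 -79.7]
```

Call:
{"name": "jog_arm", "arguments": {
  "series": [
    [[0,0,-15,0,0,0,5],[0,0,-25,0,0,0.131,5],[0,0,-25,0,0,0.131,5],[0,0,-15,0,0,0.131,5],[0,0,0,0,0,0.132,5],[0,0,0,0,0,0.132,5],[0,0,0,0,0,0.132,5],[-5,20,0,0,0,0,5],[-9,35,0,0,0,0,5],[-10,40,0,0,0,0,5]]
  ]
}}

```text
time_s: 21.7
eef_pos: [0.4594, 0.2835, 0.0891]
eef_rot: [-0.0, 0.624, 0.782, -0.0]
wrist_force: [1.2, 0.3, -0.6]
opening: 0.458
grasp_force: 60.6
```

Call:
{"name": "jog_arm", "arguments": {
  "series": [
    [[-10,40,0,0,0,0,5],[-10,40,0,0,0,0,5],[-7,28,0,0,0,0,5],[-3,12,0,0,0,0,5],[0,0,0,0,0,0,5],[0,0,0,0,0,0,5],[0,0,0,0,0,0,5],[0,0,0,0,0,0,5],[0,0,0,0,0,0,5],[0,0,0,0,0,0,5]]
  ]
}}

```text
time_s: 22.7
eef_pos: [0.5829, 0.281, 0.0895]
eef_rot: [0.0, 0.624, 0.782, 0.0]
wrist_force: [-0.4, -1.0, -1.6]
opening: 0.458
grasp_force: 60.8
```

Run:
```python
from h import *
from bench import ctrl
plan(584,281.3,15,102.8)
c=ctrl.camera("wrist"); cv2.imwrite("pics/w9.png",c["frame"])
print(nest(c,(.584,.2813),40))
W=cloud(c); q=W[(np.hypot(W[...,0]-.584,W[...,1]-.2813)<.04)&(W[...,2]>.112)&(W[...,2]<.122)]
print(len(q),np.percentile(q[:,2],[5,50,95])); print(cv2.minAreaRect((q[:,:2]*1000).astype(np.float32)))
```

```text
t 22.7 pos [582.9 281.   89.5] yaw 102.8 q [0.27 0.49 1.52 0.   1.14 0.04] open 39.1 gf 60.8 F [-0.4 -1.  -1.6] tilt 0.01
-> rz -0.0 then shift [ 0.1  1.2 74.5]
[[[583.8, 287.6], [54.3, 41.3], 12.9], [[582.3, 279.0], [73.8, 76.5], 12.9]]
7134 [0.11452633 0.1178781  0.11927231]
((581.8466186523438, 281.01043701171875), (66.68407440185547, 40.98197555541992), 12.493462562561035)
```

View pics/w9.png

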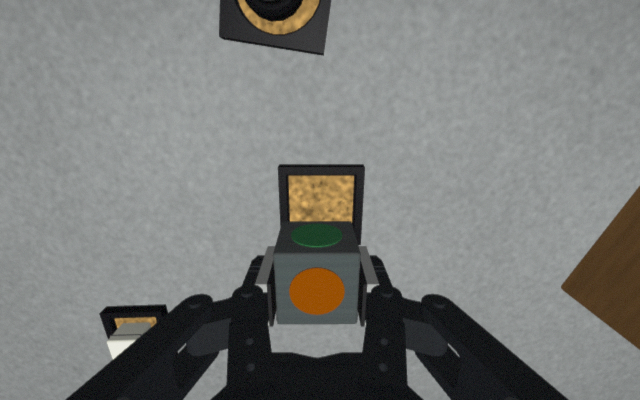

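The cube is held square at (317,275) and lines up with the square nest at (321,200). I lower it, release and retreat upward.

Call:
{"name": "jog_arm", "arguments": {
  "series": [
    [[0,1,15,0,0,0,5],[0,0,22,0,0,0,5],[0,0,20,0,0,0,5],[0,0,12,0,0,0,5],[0,0,5,0,0,0,5],[0,0,0,0,0,0,5],[0,0,0,0,0,0,60],[0,0,0,0,0,0,60],[0,0,0,0,0,0,60],[0,0,-20,0,0,0,60]]
  ]
}}

```text
time_s: 23.75
eef_pos: [0.5819, 0.2803, 0.0327]
eef_rot: [-0.002, 0.624, 0.781, -0.002]
wrist_force: [-0.8, -0.4, -0.8]
opening: 0.703
grasp_force: 0.0
```

Call:
{"name": "jog_arm", "arguments": {
  "series": [
    [[0,0,-30,0,0,0,60],[0,0,-35,0,0,0,60],[0,0,-35,0,0,0,60],[-20,0,-20,0,0,0,60],[-40,0,0,0,0,0,60],[-40,0,0,0,0,0,60],[-40,0,0,0,0,0,60],[-20,0,0,0,0,0,60],[0,0,0,0,0,0,60],[0,0,0,0,0,0,60]]
  ]
}}

```text
time_s: 24.75
eef_pos: [0.6196, 0.1248, 0.1554]
eef_rot: [-0.0, 0.625, 0.781, 0.0]
wrist_force: [-0.9, 0.3, 0.5]
opening: 0.7
grasp_force: 0.0
```

Run:
```python
from h import *
from bench import ctrl
plan(584,281,100)
t=ctrl.camera("top"); s=ctrl.camera("side"); w=ctrl.camera("wrist")
for c in (t,s,w):
  C=cloud(c)
  for n,x,y,lo in (("cube",.584,.2813,.038),("eye",.521,.4257,.046),("obj",.3425,-.295,.044),("case",.4477,.088,.023),("jar",.6025,-.2635,.052),("beaker",.514,-.425,.068)):
    k=C[(np.hypot(C[...,0]-x,C[...,1]-y)<(.05 if n=="case" else .038))&(C[...,2]>lo)&(C[...,2]<lo+.014)]
    if len(k)>8: print(n,len(k),np.percentile(k[:,2],[10,50,90]).round(4),np.round(sum(map(list,cv2.minAreaRect((k[:,:2]*1000).astype(np.float32))[:2]),[]),1))
cv2.imwrite("pics/end.png",np.vstack([t["frame"][90:310,100:520],s["frame"][110:330,200:620]]))
```

```text
t 24.75 pos [619.6 124.8 155.4] yaw 102.7 q [ 0.01  0.38  1.52  0.    1.24 -0.21] open 59.8 gf 0.0 F [-0.9  0.3  0.5] tilt 0.03
-> rz -0.0 then shift [160.2  -0.4  55.4]
eye 82 [0.0494 0.0517 0.0545] [517.8 430.4  28.6  19.7]
obj 51 [0.045  0.0484 0.0505] [ 342.7 -294.8   16.4   17.8]
case 370 [0.025  0.0273 0.0294] [447.7  86.7  28.1  79.9]
jar 241 [0.0553 0.0576 0.0595] [ 602.2 -263.    40.6   41.9]
beaker 172 [0.0699 0.0736 0.0759] [ 514.2 -425.2   59.8   60.7]
cube 87 [0.0386 0.0399 0.0419] [581.9 278.8  40.6  43.9]
eye 38 [0.0473 0.0495 0.0508] [518.  423.4  30.5  28.5]
obj 64 [0.0446 0.0475 0.0498] [ 343.4 -296.6   16.    15.9]
case 187 [0.0242 0.0259 0.0273] [447.5  84.3  29.6  80.8]
jar 267 [0.0546 0.0565 0.0578] [ 602.2 -264.3   42.    42.7]
beaker 345 [0.0693 0.0728 0.0744] [ 514.1 -426.2   60.9   60.5]
cube 1405 [0.0416 0.0428 0.0439] [585.6 269.3  40.1  17.5]
case 2456 [0.027  0.0286 0.0296] [448.3  87.6  30.   80.2]
```

View pics/end.png

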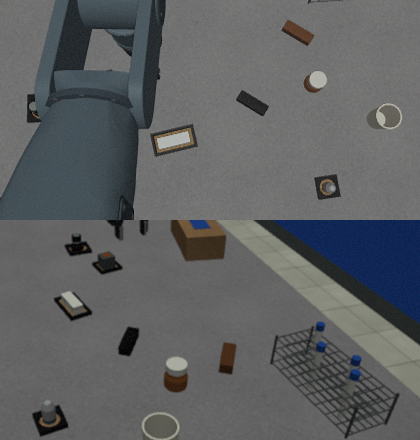

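The final views show all four parts in their nests: tops at the recess-floor heights and positions within about 4 mm of centre. The jar and beaker are unmoved, and the arm is clear.

```bash
python3 -c "
from bench import ctrl
print(ctrl.hand_in())"
```

```text
the job is handed in; nothing more can be done
None
```

I put all four parts upright in their matching nests and let them go, left the jar and beaker where they stood, and handed the job in at about 25 s of the 102 s allowed; the hand-in returned no verdict.

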